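# Reset a telescopic stand for the long ball bar

## Task

The ball-bar stand on the turntable is still set for the short bar. Press in its spring button, draw the sleeve out until the button snaps through the next hole, then take the longer ball bar from the rack and set it down gently on the stand with one ball in each cup. Leave the short bar in the rack and everything else where it is.

Things in the scene. Friction and masses are not known exactly. Their poses are not given: they have to be found in the camera images.
- bar_stand: Telescopic ball-bar stand, fixed to the turntable. Origin on the turntable surface below the button and the tube's centre line (36 mm up); z up; y along the level telescopic tube, from the fixed foot to the sliding end; the button looks along -x. The foot (plate 84 x 52 x 8 mm, block 36 x 26 mm, 51 mm tall) is centred at y = -110 mm; an inner tube grows from it and carries the button.
- start_hole (a point): centre of the round 12 mm hole in the sleeve's -x face where the button starts; moves with the sleeve, 36 mm up. The aluminium sleeve is a 30 x 30 mm square tube (faces at x = -15 and +15 mm of the stand, top 51, underside 21 mm up, free space below), from 88 mm on the -y side of this hole to 84 mm on its +y side; two more holes lie 36 and 72 mm to its -y side.
- sleeve (a joint): how far the sleeve is drawn out along the stand's +y, m: 0 in the first hole (cups 170 mm apart, for the short bar), 0.036 in the next (206 mm apart, for the long bar), 0.072 in the last (242 mm). The holes leave about 1 mm of play. Locked while the button is out; else about 2 N drag plus 15 N s/m damping, and up to about 15 N in the first mm to push the button's nose under the wall.
- button (a joint): how far the spring button is pressed in, m: 0 out (4.5 mm proud of the sleeve), 0.0045 flush, 0.007 under the sleeve's wall, 0.0085 at its stop. Spring 2 N at first, 5 N flush, 7 N under the wall. Pinched flush across the tube (finger pads on the sleeve's -x and +x faces) its nose ducks under the wall by itself as the sleeve is drawn along, and pops out by itself in the next hole.
- button_tip (a point): the outer end of the button's conical nose (45 degrees, 3.5 mm long, from 10 mm down to 3 mm across), 36 mm above the turntable, 19.5 mm to the -x side of the tube's centre line when out; it does not move with the sleeve
- cup_fixed (a point): the point over the fixed cup where the centre of a seated ball comes to lie, 86 mm above the turntable (10 mm above the cup's rim). The cup is round, 29 mm outside, with an open bore of 22 mm, on a short post at the stand's y = -110 mm
- cup_sliding (a point): the same point over the cup that the sleeve carries, at the stand's y = 60 mm plus the value of joint sleeve; a foot 34 mm wide glides under it
- rack: grey plastic rack fixed to the turntable, 116 x 120 mm; origin under its centre, z up. Two uprights (10 mm thick at y = -50 and +50 mm, 51 mm tall) hold two ball bars parallel to the rack's y at x = -30 and +30 mm in open U notches 12 mm wide, 11 mm deep, bottoms 40 mm above the turntable. The base between them is 6 mm thick (ribs to 17 mm beside the uprights), 84 mm free along y.
- long_bar: the longer ball bar, about 0.16 kg: a black rod 10 mm across with a polished (slippery) white ceramic ball of 30 mm diameter at each end, ball centres 206 mm apart. Origin at the middle of the rod, on its axis; y along the rod. In the rack its rod axis is 45 mm above the turntable; it may lie in either notch.
- short_bar: the shorter ball bar, the same with ball centres 170 mm apart; origin at the middle of the rod, y along it
- long_bar_a (a point): centre of the long bar's ball at its -y end
- long_bar_b (a point): centre of the long bar's ball at its +y end
- sample_dish: bystander: white round ceramic sample on a clear foot, 100 mm across, 30 mm high; origin under its centre
- caliper: bystander: digital caliper lying flat, 236 x 74 x 18 mm; origin under its centre
- lens_cap: bystander: round black lens cap, 39 mm across, 9 mm high; origin under its centre
- hex_key: bystander: small L-shaped hexagon key lying flat, 90 x 33 x 9 mm; origin under its centre
- tape_roll: bystander: roll of masking tape lying flat, 96 mm across, 19 mm high; origin under its centre
- notebook: bystander: brown spiral notebook, 148 x 109 x 13 mm; origin under its centre

How it is judged:
On the way, in this order (a step that is already met when the one before it is completed fails the run):
1. the sleeve is drawn out to the next hole and the button has snapped out through it (value of joint sleeve between 0.0335 and 0.0385 m and value of joint button below 0.0015 m), for 0.3 s.
2. the long bar sits with one ball in each cup (((distance between long_bar_a and cup_fixed below 0.004 m and distance between long_bar_b and cup_sliding below 0.004 m) or (distance between long_bar_b and cup_fixed below 0.004 m and distance between long_bar_a and cup_sliding below 0.004 m))), for 0.3 s.
At the end, for the whole second after the job is handed in: The sleeve stands in the hole next to the starting one (joint sleeve 0.0335 to 0.0385 m) with the button out (pressed in less than 1.5 mm); each ball of the long bar lies within 4 mm of its seat over a cup, either way round, and the bar is at rest; the short bar is within 20 mm of where it lay (all of step 1 and ((distance between long_bar_a and cup_fixed below 0.004 m and distance between long_bar_b and cup_sliding below 0.004 m) or (distance between long_bar_b and cup_fixed below 0.004 m and distance between long_bar_a and cup_sliding below 0.004 m)) and linear speed of long_bar below 0.02 m/s and distance of short_bar from where it was at the start of the episode below 0.02 m); the robot touches nothing.
It fails at once if the long bar is set down or struck on the stand hard (over 40 N) (contact force between long_bar and bar_stand above 40 N).
It fails at once if the long bar drops or is swung into the cups (faster than 0.3 m/s with a ball within 25 mm of its seat) (linear speed of long_bar above 0.3 m/s and (distance between any of long_bar_a, long_bar_b and cup_fixed below 0.025 m or distance between any of long_bar_a, long_bar_b and cup_sliding below 0.025 m)).
It fails at once if the short bar is taken from its place (over 30 mm) (distance of short_bar from where it was at the start of the episode above 0.03 m).
It fails at once if a bystander is shifted by more than 30 mm (distance of any of sample_dish, caliper, lens_cap, hex_key, tape_roll, notebook from where it was at the start of the episode above 0.03 m).
It also fails if it takes over 48 s, if anything falls off the work surface, if the arm or the gripper's body presses on something with over 40 N, if the wrist force passes 120 N, or if a joint passes its speed limit or range.

## Robot

A 7-joint arm with a two-finger parallel gripper is mounted at the origin on a cart in front of the work surface, level with it; the furniture and walls round the work are solid. World frame = base frame: x ahead of the robot, y to its left, z up, the work surface at z = 0. Lengths are in m, angles in rad, forces in N, time in s.
With the tool pointing down it reaches from about 0.425 to 0.875 m from the base axis. Payload 4.7 kg.
Tool frame: the origin (TCP) lies at the very end of the fingers, on their centre line; the grasp point (between the pads) lies 19 mm behind it; z points along the fingers, y is the line along which they close (so a half turn about z gives the same grasp; the last joint's range is limited). The gripper opens to 87 mm and grips with 3 to 60 N. Pads are 19 mm wide; open, the fingers measure 117 mm over their backs; the gripper's body (75 mm by 190 mm) begins 51 mm behind the grasp point.
Start: joints at [1.27, 0.321, -0.07, 1.45, 0.023, 1.371, -0.057], TCP at [0.201, -0.618, 0.223] pointing down, gripper open.
Joint ranges: [-2.86, 2.86], [-0.3, 2.09], [-1.38, 1.24], [0.06, 2.45], [-1.56, 4.7], [0.09, 2.05], [-2.69, 2.69]. Speed limits (rad/s): [2.57, 2.57, 3.14, 3.14, 3.14, 3.14, 3.14].

## Interface

Orientations are given as a 3x3 rotation matrix whose columns are the frame's x, y, z axes.
In Python, from cell import ctrl gives the robot as it stands.
- The arm moves only by the tool step_arm, never from a script. Its argument "rows" is a list of rows, each an object with "linear": the shift along the tool's x, y, z each as a share of 20 mm, from -1 to 1, a list of three; "dr": the turn, a rotation vector about the tool's x, y, z each as a share of 0.1 rad, from -1 to 1, a list of three. A call has exactly 10 rows; each row shifts and turns the commanded pose from where the row before left it, along the tool's axes as they then stand; what a row does not reach is not made up. A row lasts 1/8 s, in which the tool goes at most 62.5 mm and 10.7 degrees, less where a joint would pass 70% of its speed; a pose out of reach is approached as far as the arm can. A call with a number of a shift or a turn outside -1 to 1 is refused whole. A call with a gripper value outside its range is refused whole. "fingers" is the finger opening in mm, from 0 to 87, set as the call begins (left out, the last holds). The fingers move at their own pace and stop on an object; "squeeze" is the grip in N (left out, the last holds). Time passes only in rows, so rows that do not move let the fingers close, or fill a call up. It gives the time, the measured TCP pose, the force, the opening and the grip force at its end, in the units of the state.
- ctrl.state(): the state, without advancing time (a new reading comes with each control period).
- ctrl.capture(name): name is "side" or "top"; returns a dict with "image" (384x512x3 uint8, red, green, blue), "fov_y" (degrees; the focal length in pixels is half the picture's height over the tangent of half this angle, whatever the lens; pixels are square), "cx", "cy" (the principal point, pixels), "extrinsics" (4x4, takes a point from camera to world coordinates). Camera axes: x right, y down, z forward; pixel columns grow to the right and rows downward; lengths in m; the calibration is good to about 2 mm. A picture is of the moment at which its call begins. There is no depth.
- ctrl.finish_job(): hands the job in; it is judged then, once.
Trained networks look in a picture, given as the dict that the camera call returned (one of the last four; its "shot" number tells which), for a name from the list of things; names that differ only in an ending like _2 or _b are one class to them, and where a whole thing is asked for, a point or a joint stands for the part that bears it (a point fixed in the world has none). Each returns a list of dicts, best first, with "p" (0 to 1); they miss things now and then, are a little off and sometimes report something else, mostly with a low value. They report only what shows in the picture. A call takes as long as a camera call.
- ctrl.spot_in(picture, name): "rect" ([left, top, right, bottom] in pixels, round what is visible of it).
- ctrl.masks_of(picture, name): "mask" (384x512 bool, what is visible of it) and "rect" ([left, top, right, bottom] in pixels, round what is visible of it).
The state is a dict: "clock": time; "joints": joint angles; "joint_velocities": joint speeds; "joint_efforts": joint torques, N m; "ee_pos": TCP position; "ee_rot": TCP orientation; "wrist_force": force on the tool from outside, world axes, zero at the start; "ft_torque": the same for the moment, N m; "grip_width": opening from 0.0 (shut) to 1.0 (fully open); "grasp_force": force on a finger pad.
Only numpy, scipy, OpenCV 4.12 (cv2) and the standard library are available. Lean on these libraries where they do the work, as an engineer would, in place of code of your own. Each camera call takes 0.05 s, during which the arm holds its last target. There are 200 camera calls.

## Working session

There is one attempt and no reset: what is moved stays moved. The work goes in short steps, Python scripts to look and compute and a tool call to move; the robot and the scene stay as the last step left them, time stands still between calls to the robot, and variables do not carry over. Pictures are saved under pics/ and viewed, at most 10 in all, crops included, and the job is handed in when it is done.

Besides the shell and the picture viewer there is one more tool, called as name(argument=value, ...), one argument or row to a line, values as JSON. step_arm: Moves the arm, as the interface text tells. Its arguments: {"type":"object","properties":{"rows":{"type":"array"},"fingers":{"type":"number"},"squeeze":{"type":"number"}},"required":["rows"]}

```bash
mkdir -p pics; ls
python3 - <<'E'
from cell import ctrl
import cv2,numpy as np,pickle
s=ctrl.state();print(s['clock'],s['ee_pos'],np.round(s['ee_rot'],3).tolist(),s['wrist_force'],s['grip_width'])
for n in ['side','top']:
    p=ctrl.capture(n);pickle.dump(p,open(n+'0.pkl','wb'))
    cv2.imwrite(f'pics/{n}0.png',cv2.resize(p['image'][:,:,::-1],(800,600)))
    print(n,p['fov_y'],p['cx'],p['cy'],np.round(p['extrinsics'],4).tolist())
    for k in ['bar_stand','rack','long_bar','short_bar','button_tip','start_hole','cup_fixed','cup_sliding','sleeve','button','long_bar_a']:
        r=ctrl.spot_in(p,k);print(k,[(np.round(d['rect'],1).tolist(),round(d['p'],2)) for d in r[:3]])
print(ctrl.state()['clock'])
E
```

```text
pics
0.0 [ 0.20102313 -0.61754065  0.22145142] [[0.951, 0.31, -0.001], [0.31, -0.951, 0.002], [-0.0, -0.002, -1.0]] [ 0.55752639  0.05697535 -0.05275002] 1.000601740041236
side 53.21551744268856 253.2204311725016 194.23039738839222 [[0.9996, 0.0019, 0.0294, 0.5023], [-0.0207, -0.6656, 0.746, -0.6425], [0.021, -0.7463, -0.6653, 0.7562], [0.0, 0.0, 0.0, 1.0]]
bar_stand [([285.4, 185.9, 334.8, 264.5], 0.68), ([202.0, 205.8, 256.3, 251.4], 0.43)]
rack [([203.9, 204.3, 258.3, 251.6], 0.72)]
long_bar [([224.1, 190.9, 252.6, 257.1], 0.77)]
short_bar [([202.4, 192.8, 230.0, 250.5], 0.66)]
button_tip []
start_hole [([284.2, 188.0, 312.4, 240.8], 0.6)]
cup_fixed [([285.9, 185.5, 334.5, 262.2], 0.75)]
cup_sliding [([283.1, 189.4, 316.4, 239.4], 0.82), ([346.7, 243.9, 389.1, 285.0], 0.25)]
sleeve [([284.8, 183.6, 315.9, 241.1], 0.68), ([181.6, 279.9, 200.9, 298.4], 0.68)]
button [([349.0, 243.8, 391.0, 286.3], 0.66)]
long_bar_a [([224.1, 190.9, 252.6, 257.1], 0.77)]
top 50.25488147716559 258.7580041736408 192.67543439349575 [[-0.0075, -0.9848, 0.1737, 0.3291], [-0.9999, 0.0058, -0.0107, 0.1088], [0.0096, -0.1738, -0.9847, 1.2925], [0.0, 0.0, 0.0, 1.0]]
bar_stand [([231.7, 138.0, 306.8, 173.2], 0.67)]
rack [([248.6, 201.0, 292.2, 241.8], 0.64)]
long_bar [([233.6, 203.5, 313.4, 220.8], 0.54)]
short_bar [([242.7, 222.6, 303.6, 237.3], 0.71)]
button_tip []
start_hole [([232.5, 149.0, 289.9, 175.4], 0.71)]
cup_fixed [([231.3, 138.2, 303.0, 170.4], 0.89)]
cup_sliding [([235.9, 147.4, 289.3, 174.2], 0.69), ([247.6, 198.8, 291.8, 243.1], 0.33)]
sleeve [([233.6, 148.3, 285.7, 175.9], 0.91), ([234.0, 200.9, 311.4, 220.9], 0.65)]
button []
long_bar_a [([233.6, 203.5, 313.4, 220.8], 0.54)]
1.2
```

Run:
```python
import cv2,pickle,numpy as np
s=pickle.load(open('side0.pkl','rb'))['image'][:,:,::-1];t=pickle.load(open('top0.pkl','rb'))['image'][:,:,::-1]
a=cv2.resize(s[170:290,190:350],(800,600),interpolation=cv2.INTER_CUBIC)
b=cv2.resize(t[130:250,190:350],(800,600),interpolation=cv2.INTER_CUBIC)
cv2.imwrite('pics/sc.png',a);cv2.imwrite('pics/tc.png',b)
```

```text
(no output)
```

View pics/sc.png

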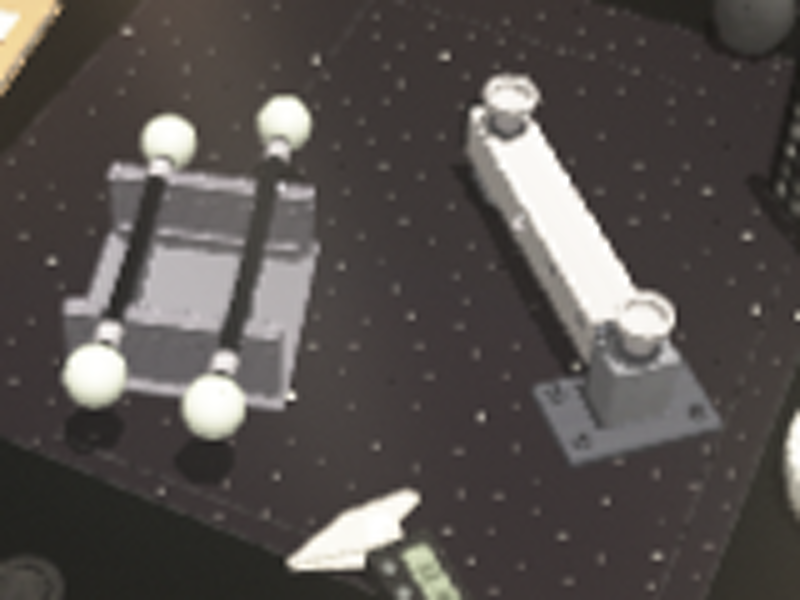

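View pics/tc.png

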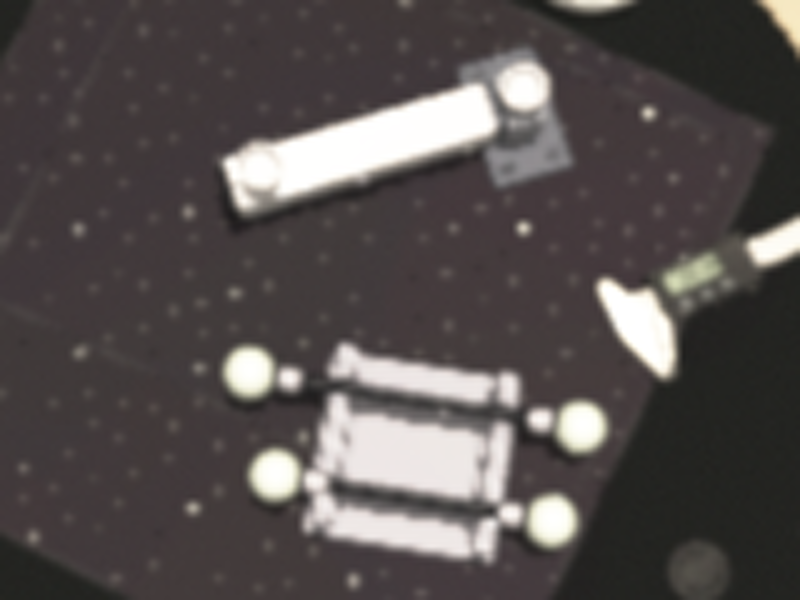

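View pics/side0.png

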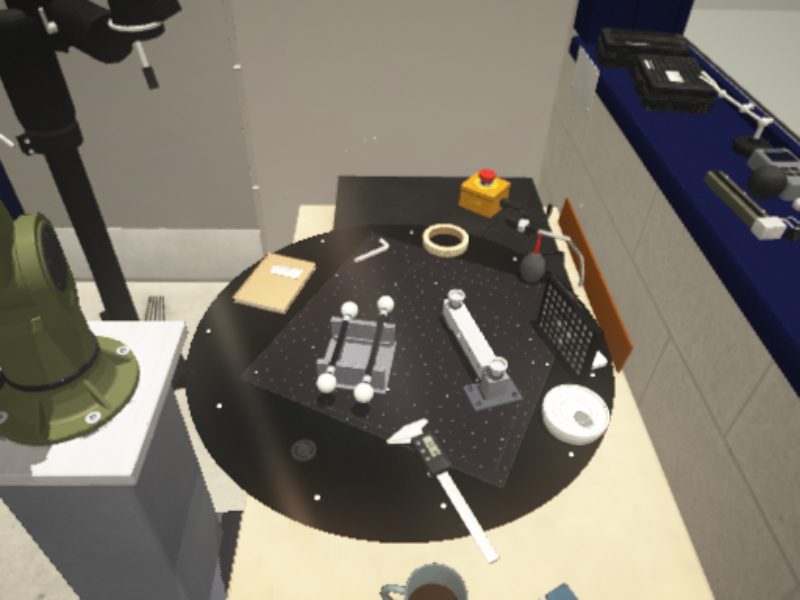

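```bash
cat > h.py <<'E'
import numpy as np,pickle
from scipy.optimize import least_squares
def proj(p,X):
    E=np.array(p['extrinsics']);c=(np.atleast_2d(X)-E[:3,3])@E[:3,:3]
    f=p['image'].shape[0]/2/np.tan(np.radians(p['fov_y'])/2)
    return np.c_[f*c[:,0]/c[:,2]+p['cx'],f*c[:,1]/c[:,2]+p['cy']]
def disk(p,c,r):
    g=p['image'].astype(float).mean(2);yy,xx=np.mgrid[:g.shape[0],:g.shape[1]]
    m=np.hypot(xx-c[0],yy-c[1])<r+3
    def e(q): return (q[3]+q[4]/(1+np.exp((np.hypot(xx[m]-q[0],yy[m]-q[1])-q[2])/.4))-g[m])/20
    s=least_squares(e,[c[0],c[1],r,50,150],loss='soft_l1');return s.x[:3]
def tri(ps,uv):
    return least_squares(lambda X:np.concatenate([proj(p,X)[0]-u for p,u in zip(ps,uv)]),[.5,-.0,.05])
E
python3 - <<'E'
from h import *
S=pickle.load(open('side0.pkl','rb'));T=pickle.load(open('top0.pkl','rb'))
B={'L0':((232.1,250.9),(305.7,214.9)),'L1':((246.3,193.9),(239.3,204.1)),'S0':((208.5,244.7),(299.9,233.7)),'S1':((223.1,197.9),(244.5,224.5))}
X={}
for k,(a,b) in B.items():
    a=disk(S,a,5.5);b=disk(T,b,5);r=tri([S,T],[a[:2],b[:2]]);X[k]=r.x
    print(k,np.round(a,1),np.round(b,1),np.round(r.x*1e3,1),np.round(r.fun,1))
print('len',np.linalg.norm(X['L0']-X['L1']),np.linalg.norm(X['S0']-X['S1']))
for k,(a,b) in {'CF':((318.1,232.9),(294.5,146.5)),'CS':((291.7,188.7),(241.7,163.9)),}.items():
    r=tri([S,T],[np.array(a),np.array(b)]);X[k]=r.x;print(k,np.round(r.x*1e3,1),np.round(r.fun,1))
print(np.linalg.norm(X['CF']-X['CS']))
for k in ['L','S']:print(k,np.degrees(np.arctan2(*(X[k+'1']-X[k+'0'])[[1,0]])),(X[k+'1']+X[k+'0'])/2)
d=X['CS']-X['CF'];print(np.degrees(np.arctan2(d[1],d[0])))
E
```

```text
L0 [232.3 250.3   6.2] [305.8 214.8   4.9] [479.5 -48.4  47. ] [-0.1  0.  -0.  -0.1]
L1 [246.4 194.    5.2] [239.4 203.8   4.9] [514.7 155.   45.6] [-0.  0. -0. -0.]
S0 [208.7 244.1   6.2] [299.9 233.6   5. ] [422.1 -28.9  47.1] [-0.1  0.  -0.  -0.1]
S1 [223.3 197.8   5.3] [244.7 224.4   4.9] [451.  138.9  45.7] [-0.  0. -0. -0.]
len 0.20635460744570033 0.17030374385809624
CF [687.4 -16.1  72.7] [ 0.3 -0.1  0.   0.4]
CS [636.6 147.2  71.9] [-0.6  0.1 -0.  -0.7]
0.17097408227273914
L 80.17945658081882 [0.49708085 0.0532974  0.04629824]
S 80.22586744525127 [0.43656992 0.05500786 0.04643144]
107.281415932197
```

```bash
cat >> h.py <<'E'
def wire(p,st,dl=0,s=5,o=(270,170),sz=(160,120)):
    import cv2
    x,y,th=st;im=cv2.resize(p['image'][o[1]:o[1]+sz[1],o[0]:o[0]+sz[0],::-1],None,fx=s,fy=s,interpolation=cv2.INTER_CUBIC)
    ey=np.array([np.cos(th),np.sin(th),0]);ex=np.array([ey[1],-ey[0],0])
    W=lambda a:np.array([x,y,0])+np.outer(np.array(a)[:,0],ex)+np.outer(np.array(a)[:,1],ey)+np.outer(np.array(a)[:,2],[0,0,1])
    def L(a,c):
        q=(proj(p,W(a))+.5-np.array(o))*s;cv2.polylines(im,[np.int32(np.round(q))],False,c,1)
    t=np.linspace(0,2*np.pi,30)
    for yy in (-110,60+dl):L([(.0145*np.cos(a),yy/1e3+.0145*np.sin(a),.076) for a in t],(0,0,255))
    b=lambda x0,x1,y0,y1,z:[(x0,y0,z),(x1,y0,z),(x1,y1,z),(x0,y1,z),(x0,y0,z)]
    m=1e-3;L(b(-15*m,15*m,(-88+dl)*m,(84+dl)*m,.051),(0,255,0));L(b(-15*m,-15*m,(-88+dl)*m,(84+dl)*m,.021)[::1],(0,255,0))
    L([(-.015,.084+dl*m,.021),(-.015,.084+dl*m,.051)],(0,255,0))
    L(b(-42*m,42*m,-136*m,-84*m,.008),(255,0,255));L(b(-26*m,26*m,-152*m,-68*m,.008),(255,255,0))
    L([(-.015,dl*m,.036),(-.0195,0,.036)],(255,0,0));return im
E
python3 - <<'E'
from h import *;import cv2
S=pickle.load(open('side0.pkl','rb'));T=pickle.load(open('top0.pkl','rb'))
st=(.6546,.0889,np.radians(107.28))
a=wire(S,st,o=(275,175),sz=(70,95),s=6);b=wire(T,st,o=(220,125),sz=(95,95),s=4)
b=np.pad(b,((0,a.shape[0]-b.shape[0]),(0,0),(0,0)));cv2.imwrite('pics/w1.png',np.hstack([a,b]))
print(np.hstack([a,b]).shape)
E
```

```text
(570, 800, 3)
```

View pics/w1.png

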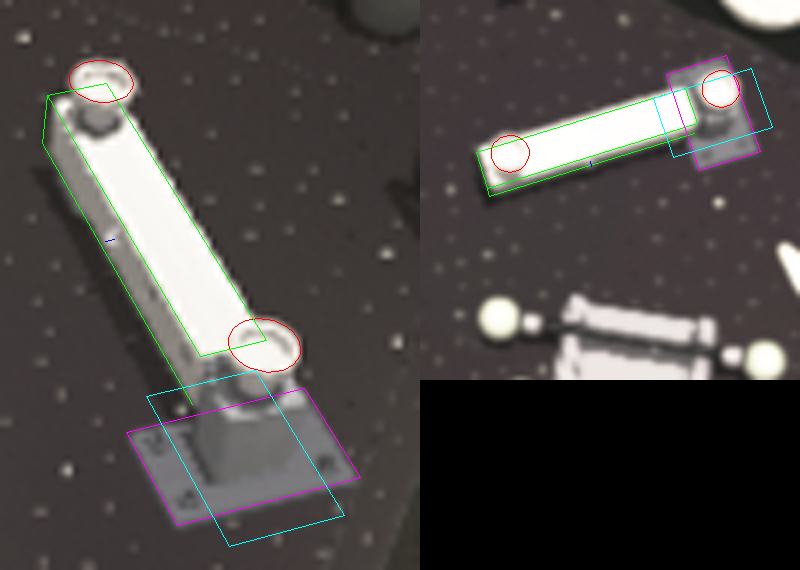

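View pics/top0.png

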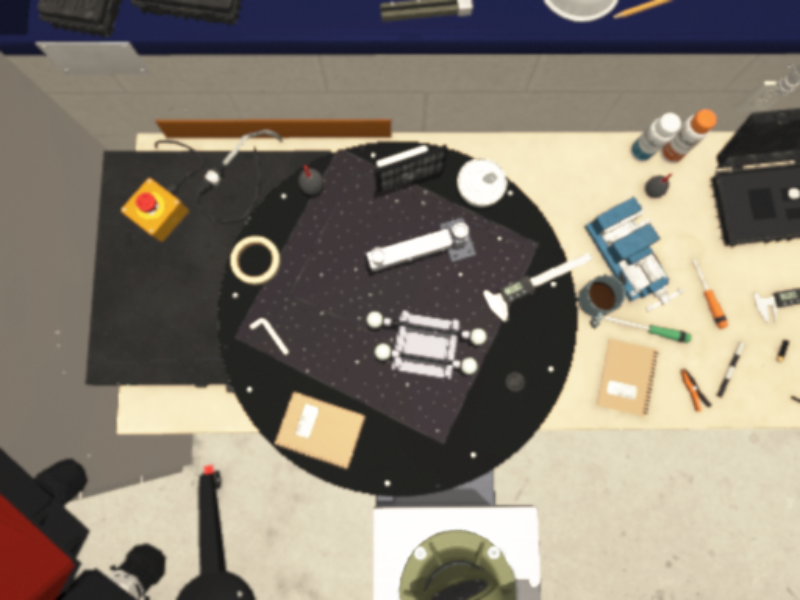

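```bash
cat >> h.py <<'E'
def plan(tgt,yaw,N,st=None):
    from cell import ctrl
    from scipy.spatial.transform import Rotation as R
    s=st or ctrl.state();R0=np.array(s['ee_rot']);p0=np.array(s['ee_pos'])
    c,n=np.cos(np.radians(yaw)),np.sin(np.radians(yaw))
    Rt=np.array([[c,n,0],[n,-c,0],[0,0,-1.]])
    w=R.from_matrix(R0.T@Rt).as_rotvec()/N
    A=sum(R.from_rotvec(w*k).as_matrix() for k in range(N))
    v=np.linalg.solve(A,R0.T@(np.array(tgt)-p0))
    print('clk',round(s['clock'],2),'pos',np.round(p0*1e3,1),'N',N,'lin',np.round(v/.02,3),'dr',np.round(w/.1,3))
E
python3 - <<'E'
from h import *
plan((.655,.089,.12),107.3,50);plan((.655,.089,.13),107.3,40)
S=pickle.load(open('side0.pkl','rb'))
for uv in [(346,208),(382,238),(350.7,176),(387,211)]:
    for z in (0,.1):
        print(uv,z,least_squares(lambda q:proj(S,[q[0],q[1],z])[0]-uv,[.8,0]).x.round(3))
E
```

```text
clk 1.2 pos [ 201.2 -618.1  222.6] N 50 lin [0.929 0.073 0.103] dr [ 0.     0.    -0.312]
clk 1.2 pos [ 201.2 -618.1  222.6] N 40 lin [1.161 0.086 0.116] dr [ 0.     0.    -0.389]
(346, 208) 0 [0.801 0.147]
(346, 208) 0.1 [0.762 0.042]
(382, 238) 0 [0.874 0.032]
(382, 238) 0.1 [ 0.825 -0.057]
(350.7, 176) 0 [0.846 0.293]
(350.7, 176) 0.1 [0.8   0.169]
(387, 211) 0 [0.917 0.135]
(387, 211) 0.1 [0.862 0.032]
```

step_arm(
  rows=[
    {"linear":[1,0.08,0],"dr":[0,0,-0.335]},
    {"linear":[1,0.08,0],"dr":[0,0,-0.335]},
    {"linear":[1,0.08,0],"dr":[0,0,-0.335]},
    {"linear":[1,0.08,0],"dr":[0,0,-0.335]},
    {"linear":[1,0.08,0],"dr":[0,0,-0.335]},
    {"linear":[1,0.08,0],"dr":[0,0,-0.335]},
    {"linear":[1,0.08,0],"dr":[0,0,-0.335]},
    {"linear":[1,0.08,0],"dr":[0,0,-0.335]},
    {"linear":[1,0.08,0],"dr":[0,0,-0.335]},
    {"linear":[1,0.08,0],"dr":[0,0,-0.335]},
  ],
  fingers=87,
)

```text
clock: 2.45
ee_pos: [0.3874, -0.5423, 0.2226]
ee_rot: [[0.795, 0.607, -0.0], [0.607, -0.795, -0.0], [-0.0, 0.0, -1.0]]
wrist_force: [-0.5, -0.4, 0.2]
grip_width: 1.0
grasp_force: 0.0
```

step_arm(
  rows=[
    {"linear":[1,0.08,0],"dr":[0,0,-0.335]},
    {"linear":[1,0.08,0],"dr":[0,0,-0.335]},
    {"linear":[1,0.08,0],"dr":[0,0,-0.335]},
    {"linear":[1,0.08,0],"dr":[0,0,-0.335]},
    {"linear":[1,0.08,0],"dr":[0,0,-0.335]},
    {"linear":[1,0.08,0],"dr":[0,0,-0.335]},
    {"linear":[1,0.08,0],"dr":[0,0,-0.335]},
    {"linear":[1,0.08,0],"dr":[0,0,-0.335]},
    {"linear":[1,0.08,0],"dr":[0,0,-0.335]},
    {"linear":[1,0.08,0],"dr":[0,0,-0.335]},
  ],
)

```text
clock: 3.7
ee_pos: [0.5372, -0.4101, 0.2225]
ee_rot: [[0.551, 0.834, -0.0], [0.834, -0.551, -0.0], [-0.0, 0.0, -1.0]]
wrist_force: [0.7, 0.5, 0.2]
grip_width: 1.0
grasp_force: 0.0
```

step_arm(
  rows=[
    {"linear":[1,0.08,0],"dr":[0,0,-0.335]},
    {"linear":[1,0.08,0],"dr":[0,0,-0.335]},
    {"linear":[1,0.08,0],"dr":[0,0,-0.335]},
    {"linear":[1,0.08,0],"dr":[0,0,-0.335]},
    {"linear":[1,0.08,0],"dr":[0,0,-0.335]},
    {"linear":[1,0.08,0],"dr":[0,0,-0.335]},
    {"linear":[1,0.08,0],"dr":[0,0,-0.335]},
    {"linear":[1,0.08,0],"dr":[0,0,-0.335]},
    {"linear":[1,0.08,0],"dr":[0,0,-0.335]},
    {"linear":[1,0.08,0],"dr":[0,0,-0.335]},
  ],
)

```text
clock: 4.95
ee_pos: [0.6352, -0.2361, 0.2225]
ee_rot: [[0.246, 0.969, -0.0], [0.969, -0.246, -0.0], [-0.0, -0.0, -1.0]]
wrist_force: [-0.1, -0.1, -0.1]
grip_width: 1.001
grasp_force: 0.0
```

```bash
python3 -c "
from h import *
plan((.655,.089,.10),107.3,18)"
```

```text
clk 4.95 pos [ 635.2 -236.1  222.5] N 18 lin [0.914 0.066 0.34 ] dr [-0.     0.    -0.306]
```

step_arm(
  rows=[
    {"linear":[0.914,0.066,0.2],"dr":[0,0,-0.306]},
    {"linear":[0.914,0.066,0.2],"dr":[0,0,-0.306]},
    {"linear":[0.914,0.066,0.2],"dr":[0,0,-0.306]},
    {"linear":[0.914,0.066,0.2],"dr":[0,0,-0.306]},
    {"linear":[0.914,0.066,0.2],"dr":[0,0,-0.306]},
    {"linear":[0.914,0.066,0.2],"dr":[0,0,-0.306]},
    {"linear":[0.914,0.066,0.2],"dr":[0,0,-0.306]},
    {"linear":[0.914,0.066,0.2],"dr":[0,0,-0.306]},
    {"linear":[0.914,0.066,0.2],"dr":[0,0,-0.306]},
    {"linear":[0.914,0.066,0.2],"dr":[0,0,-0.306]},
  ],
)

```text
clock: 6.2
ee_pos: [0.6684, -0.0567, 0.1823]
ee_rot: [[-0.057, 0.998, -0.0], [0.998, 0.057, -0.0], [-0.0, -0.0, -1.0]]
wrist_force: [-0.3, 0.3, 0.2]
grip_width: 0.996
grasp_force: 0.0
```

step_arm(
  rows=[
    {"linear":[0.914,0.066,0.5],"dr":[0,0,-0.306]},
    {"linear":[0.914,0.066,0.5],"dr":[0,0,-0.306]},
    {"linear":[0.914,0.066,0.5],"dr":[0,0,-0.306]},
    {"linear":[0.914,0.066,0.5],"dr":[0,0,-0.306]},
    {"linear":[0.914,0.066,0.5],"dr":[0,0,-0.306]},
    {"linear":[0.914,0.066,0.5],"dr":[0,0,-0.306]},
    {"linear":[0.914,0.066,0.5],"dr":[0,0,-0.306]},
    {"linear":[0.914,0.066,0.5],"dr":[0,0,-0.306]},
    {"linear":[0,0,0.5],"dr":[0,0,0]},
    {"linear":[0,0,0.5],"dr":[0,0,0]},
  ],
)

```text
clock: 7.45
ee_pos: [0.6554, 0.0869, 0.0818]
ee_rot: [[-0.295, 0.956, 0.0], [0.956, 0.295, -0.001], [-0.001, -0.0, -1.0]]
wrist_force: [-0.9, -0.5, 0.5]
grip_width: 1.001
grasp_force: 0.0
```

```bash
python3 -c "
from h import *
plan((.656,.089,.017),107.3,9)"
```

```text
clk 7.45 pos [655.4  86.9  81.8] N 9 lin [0.011 0.007 0.36 ] dr [-0.     0.001 -0.003]
```

step_arm(
  rows=[
    {"linear":[0.012,0,0.36],"dr":[0,0,0]},
    {"linear":[0.012,0,0.36],"dr":[0,0,0]},
    {"linear":[0.012,0,0.36],"dr":[0,0,0]},
    {"linear":[0.012,0,0.36],"dr":[0,0,0]},
    {"linear":[0.012,0,0.36],"dr":[0,0,0]},
    {"linear":[0.012,0,0.36],"dr":[0,0,0]},
    {"linear":[0.012,0,0.36],"dr":[0,0,0]},
    {"linear":[0.012,0,0.36],"dr":[0,0,0]},
    {"linear":[0.012,0,0.36],"dr":[0,0,0]},
    {"linear":[0,0,0],"dr":[0,0,0]},
  ],
)

```text
clock: 8.7
ee_pos: [0.654, 0.0897, 0.0169]
ee_rot: [[-0.295, 0.955, -0.001], [0.955, 0.295, -0.0], [0.0, -0.001, -1.0]]
wrist_force: [0.2, 0.2, -0.2]
grip_width: 0.999
grasp_force: 0.0
```

step_arm(
  rows=[
    {"linear":[0,0,0],"dr":[0,0,0]},
    {"linear":[0,0,0],"dr":[0,0,0]},
    {"linear":[0,0,0],"dr":[0,0,0]},
    {"linear":[0,0,0],"dr":[0,0,0]},
    {"linear":[0,0,0],"dr":[0,0,0]},
    {"linear":[0,0,0],"dr":[0,0,0]},
    {"linear":[0,0,0],"dr":[0,0,0]},
    {"linear":[0,0,0],"dr":[0,0,0]},
    {"linear":[0,0,0],"dr":[0,0,0]},
    {"linear":[0,0,0],"dr":[0,0,0]},
  ],
  fingers=0,
  squeeze=50,
)

```text
clock: 9.95
ee_pos: [0.655, 0.09, 0.0176]
ee_rot: [[-0.295, 0.955, 0.001], [0.955, 0.295, 0.0], [0.0, 0.001, -1.0]]
wrist_force: [4.7, 1.2, -4.9]
grip_width: 0.343
grasp_force: 50.0
```

step_arm(
  rows=[
    {"linear":[0.1,0,0],"dr":[0,0,0]},
    {"linear":[0.15,0,0],"dr":[0,0,0]},
    {"linear":[0.2,0,0],"dr":[0,0,0]},
    {"linear":[0.2,0,0],"dr":[0,0,0]},
    {"linear":[0.2,0,0],"dr":[0,0,0]},
    {"linear":[0.2,0,0],"dr":[0,0,0]},
    {"linear":[0.2,0,0],"dr":[0,0,0]},
    {"linear":[0.2,0,0],"dr":[0,0,0]},
    {"linear":[0.2,0,0],"dr":[0,0,0]},
    {"linear":[0.1,0,0],"dr":[0,0,0]},
  ],
)

```text
clock: 11.2
ee_pos: [0.6459, 0.12, 0.0176]
ee_rot: [[-0.293, 0.956, 0.003], [0.956, 0.293, -0.004], [-0.004, 0.001, -1.0]]
wrist_force: [7.2, -3.5, -4.8]
grip_width: 0.343
grasp_force: 50.0
```

step_arm(
  rows=[
    {"linear":[0.05,0,0],"dr":[0,0,0]},
    {"linear":[0.05,0,0],"dr":[0,0,0]},
    {"linear":[0.05,0,0],"dr":[0,0,0]},
    {"linear":[0.05,0,0],"dr":[0,0,0]},
    {"linear":[0,0,0],"dr":[0,0,0]},
    {"linear":[0,0,0],"dr":[0,0,0]},
  ],
)

```text
schema error: expected 10 rows
```

step_arm(
  rows=[
    {"linear":[0.05,0,0],"dr":[0,0,0]},
    {"linear":[0.05,0,0],"dr":[0,0,0]},
    {"linear":[0.05,0,0],"dr":[0,0,0]},
    {"linear":[0.05,0,0],"dr":[0,0,0]},
    {"linear":[0,0,0],"dr":[0,0,0]},
    {"linear":[0,0,0],"dr":[0,0,0]},
    {"linear":[0,0,0],"dr":[0,0,0]},
    {"linear":[0,0,0],"dr":[0,0,0]},
    {"linear":[0,0,0],"dr":[0,0,0]},
    {"linear":[0,0,0],"dr":[0,0,0]},
  ],
)

```text
clock: 12.45
ee_pos: [0.6443, 0.1256, 0.0177]
ee_rot: [[-0.294, 0.956, 0.002], [0.956, 0.294, -0.001], [-0.002, 0.002, -1.0]]
wrist_force: [5.3, 0.3, -5.5]
grip_width: 0.338
grasp_force: 50.0
```

step_arm(
  rows=[
    {"linear":[-0.05,0,0],"dr":[0,0,0]},
    {"linear":[-0.05,0,0],"dr":[0,0,0]},
    {"linear":[-0.05,0,0],"dr":[0,0,0]},
    {"linear":[-0.05,0,0],"dr":[0,0,0]},
    {"linear":[0,0,0],"dr":[0,0,0]},
    {"linear":[0,0,0],"dr":[0,0,0]},
    {"linear":[0,0,0],"dr":[0,0,0]},
    {"linear":[0,0,0],"dr":[0,0,0]},
    {"linear":[0,0,0],"dr":[0,0,0]},
    {"linear":[0,0,0],"dr":[0,0,0]},
  ],
)

```text
clock: 13.7
ee_pos: [0.6446, 0.1244, 0.0176]
ee_rot: [[-0.295, 0.955, 0.001], [0.955, 0.295, 0.002], [0.001, 0.002, -1.0]]
wrist_force: [4.3, 4.1, -5.9]
grip_width: 0.342
grasp_force: 50.1
```

Run:
```python
from h import *;import cv2
from cell import ctrl
S=ctrl.capture('side');pickle.dump(S,open('side1.pkl','wb'));s=ctrl.state()
print(s['ee_pos'],s['wrist_force'],s['ft_torque'])
st=(.655,.0889,np.radians(107.28))
cv2.imwrite('pics/s1.png',np.hstack([wire(S,st,36,o=(275,175),sz=(70,95),s=6)[:,:400],cv2.resize(S['image'][175:270,275:341,::-1],None,fx=6,fy=6,interpolation=2)]))
```

```text
[0.64461042 0.12444754 0.01763787] [ 5.13599798  2.62737784 -5.46564785] [ 0.45126655 -1.05893441 -0.40075874]
```

View pics/s1.png

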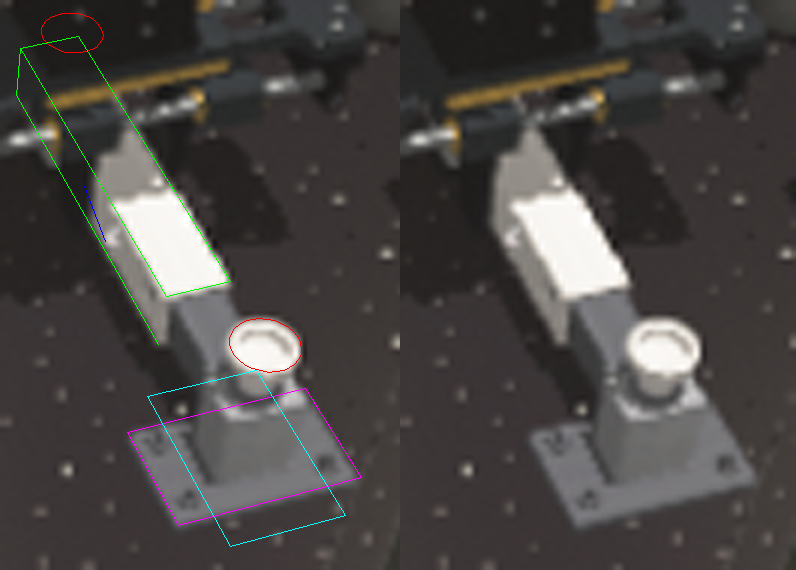

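step_arm(
  rows=[
    {"linear":[0,0,0],"dr":[0,0,0]},
    {"linear":[0,0,0],"dr":[0,0,0]},
    {"linear":[0,0,0],"dr":[0,0,0]},
    {"linear":[0,0,-0.3],"dr":[0,0,0]},
    {"linear":[0,0,-1],"dr":[0,0,0]},
    {"linear":[0,0,-1],"dr":[0,0,0]},
    {"linear":[0,0,-1],"dr":[0,0,0]},
    {"linear":[0,0,-1],"dr":[0,0,0]},
    {"linear":[0,0,-1],"dr":[0,0,0]},
    {"linear":[0,0,-0.3],"dr":[0,0,0]},
  ],
  fingers=80,
)

```text
clock: 15.0
ee_pos: [0.6451, 0.1236, 0.1319]
ee_rot: [[-0.295, 0.955, 0.003], [0.955, 0.295, 0.0], [-0.0, 0.003, -1.0]]
wrist_force: [-0.7, -0.5, -0.6]
grip_width: 0.916
grasp_force: 0.0
```

```bash
python3 -c "
from h import *
plan((.497,.0533,.09),80.2,10)"
```

```text
clk 15.0 pos [645.1 123.6 131.9] N 10 lin [-0.288 -0.776  0.208] dr [ 0.003 -0.     0.471]
```

step_arm(
  rows=[
    {"linear":[-0.29,-0.776,0],"dr":[0,0,0.471]},
    {"linear":[-0.29,-0.776,0],"dr":[0,0,0.471]},
    {"linear":[-0.29,-0.776,0],"dr":[0,0,0.471]},
    {"linear":[-0.29,-0.776,0.2],"dr":[0,0,0.471]},
    {"linear":[-0.29,-0.776,0.2],"dr":[0,0,0.471]},
    {"linear":[-0.29,-0.776,0.2],"dr":[0,0,0.471]},
    {"linear":[-0.29,-0.776,0.3],"dr":[0,0,0.471]},
    {"linear":[-0.29,-0.776,0.3],"dr":[0,0,0.471]},
    {"linear":[-0.29,-0.776,0.4],"dr":[0,0,0.471]},
    {"linear":[-0.29,-0.776,0.4],"dr":[0,0,0.471]},
  ],
  fingers=42,
)

```text
clock: 16.25
ee_pos: [0.4952, 0.0523, 0.0892]
ee_rot: [[0.172, 0.985, -0.001], [0.985, -0.172, -0.0], [-0.0, -0.001, -1.0]]
wrist_force: [0.5, 0.3, 0.2]
grip_width: 0.482
grasp_force: 0.0
```

```bash
python3 -c "
from h import *
plan((.497,.0533,.027),80.2,9)"
```

```text
clk 16.25 pos [495.2  52.3  89.2] N 9 lin [0.007 0.009 0.345] dr [-0.001  0.    -0.002]
```

step_arm(
  rows=[
    {"linear":[0,0,0.345],"dr":[0,0,0]},
    {"linear":[0,0,0.345],"dr":[0,0,0]},
    {"linear":[0,0,0.345],"dr":[0,0,0]},
    {"linear":[0,0,0.345],"dr":[0,0,0]},
    {"linear":[0,0,0.345],"dr":[0,0,0]},
    {"linear":[0,0,0.345],"dr":[0,0,0]},
    {"linear":[0,0,0.345],"dr":[0,0,0]},
    {"linear":[0,0,0.345],"dr":[0,0,0]},
    {"linear":[0,0,0.345],"dr":[0,0,0]},
    {"linear":[0,0,0],"dr":[0,0,0]},
  ],
)

```text
clock: 17.5
ee_pos: [0.4955, 0.0525, 0.027]
ee_rot: [[0.17, 0.985, -0.001], [0.985, -0.17, -0.0], [-0.0, -0.001, -1.0]]
wrist_force: [-0.1, 0.2, -0.1]
grip_width: 0.481
grasp_force: 0.0
```

step_arm(
  rows=[
    {"linear":[0,0,0],"dr":[0,0,0]},
    {"linear":[0,0,0],"dr":[0,0,0]},
    {"linear":[0,0,0],"dr":[0,0,0]},
    {"linear":[0,0,0],"dr":[0,0,0]},
    {"linear":[0,0,0],"dr":[0,0,0]},
    {"linear":[0,0,0],"dr":[0,0,0]},
    {"linear":[0,0,0],"dr":[0,0,0]},
    {"linear":[0,0,0],"dr":[0,0,0]},
    {"linear":[0,0,-0.1],"dr":[0,0,0]},
    {"linear":[0,0,-0.2],"dr":[0,0,0]},
  ],
  fingers=0,
  squeeze=30,
)

```text
clock: 18.75
ee_pos: [0.4955, 0.0524, 0.0333]
ee_rot: [[0.17, 0.985, -0.001], [0.985, -0.17, -0.0], [-0.0, -0.001, -1.0]]
wrist_force: [0.5, 0.5, -2.0]
grip_width: 0.104
grasp_force: 30.0
```

step_arm(
  rows=[
    {"linear":[0,0,-0.7],"dr":[0,0,0]},
    {"linear":[0,0,-1],"dr":[0,0,0]},
    {"linear":[0,0,-1],"dr":[0,0,0]},
    {"linear":[0,0,-1],"dr":[0,0,0]},
    {"linear":[0,0,-1],"dr":[0,0,0]},
    {"linear":[0,0,-0.5],"dr":[0,0,0]},
    {"linear":[0,0,-0.2],"dr":[0,0,0]},
    {"linear":[0,0,0],"dr":[0,0,0]},
    {"linear":[0,0,0],"dr":[0,0,0]},
    {"linear":[0,0,0],"dr":[0,0,0]},
  ],
)

```text
clock: 20.0
ee_pos: [0.4957, 0.0525, 0.141]
ee_rot: [[0.17, 0.985, -0.001], [0.985, -0.17, 0.0], [-0.0, -0.001, -1.0]]
wrist_force: [0.6, -0.6, -3.2]
grip_width: 0.103
grasp_force: 30.0
```

```bash
python3 -c "
from h import *
plan((.657,.082,.13),107.3,10)
plan((.657,.082,.13),107.3,18)"
```

```text
clk 20.0 pos [495.7  52.5 141. ] N 10 lin [0.115 0.82  0.054] dr [-0.001 -0.    -0.473]
clk 20.0 pos [495.7  52.5 141. ] N 18 lin [0.059 0.456 0.03 ] dr [-0.001 -0.    -0.263]
```

step_arm(
  rows=[
    {"linear":[0.06,0.456,0],"dr":[0,0,-0.263]},
    {"linear":[0.06,0.456,0],"dr":[0,0,-0.263]},
    {"linear":[0.06,0.456,0],"dr":[0,0,-0.263]},
    {"linear":[0.06,0.456,0],"dr":[0,0,-0.263]},
    {"linear":[0.06,0.456,0],"dr":[0,0,-0.263]},
    {"linear":[0.06,0.456,0],"dr":[0,0,-0.263]},
    {"linear":[0.06,0.456,0],"dr":[0,0,-0.263]},
    {"linear":[0.06,0.456,0],"dr":[0,0,-0.263]},
    {"linear":[0.06,0.456,0],"dr":[0,0,-0.263]},
    {"linear":[0.06,0.456,0],"dr":[0,0,-0.263]},
  ],
)

```text
clock: 21.25
ee_pos: [0.5881, 0.0598, 0.1416]
ee_rot: [[-0.093, 0.996, 0.0], [0.996, 0.093, -0.0], [-0.0, 0.0, -1.0]]
wrist_force: [-0.4, -0.8, -2.2]
grip_width: 0.103
grasp_force: 30.0
```

step_arm(
  rows=[
    {"linear":[0.06,0.456,0],"dr":[0,0,-0.263]},
    {"linear":[0.06,0.456,0],"dr":[0,0,-0.263]},
    {"linear":[0.06,0.456,0],"dr":[0,0,-0.263]},
    {"linear":[0.06,0.456,0],"dr":[0,0,-0.263]},
    {"linear":[0.06,0.456,0],"dr":[0,0,-0.263]},
    {"linear":[0.06,0.456,0],"dr":[0,0,-0.263]},
    {"linear":[0.06,0.456,0],"dr":[0,0,-0.263]},
    {"linear":[0.06,0.456,0],"dr":[0,0,-0.263]},
    {"linear":[0,0,0],"dr":[0,0,0]},
    {"linear":[0,0,0],"dr":[0,0,0]},
  ],
)

```text
clock: 22.5
ee_pos: [0.6571, 0.0824, 0.1415]
ee_rot: [[-0.298, 0.955, -0.001], [0.955, 0.298, -0.0], [-0.0, -0.001, -1.0]]
wrist_force: [0.8, -0.6, -1.1]
grip_width: 0.101
grasp_force: 30.0
```

Run:
```python
from h import *;import cv2
from cell import ctrl
S=ctrl.capture('side');T=ctrl.capture('top');pickle.dump((S,T),open('p2.pkl','wb'))
plan((.657,.082,.10),107.3,10)
# predicted ball pixels
c=np.array([.657,.082,.16]);e=np.array([np.cos(1.8724),np.sin(1.8724),0])
for n,p in (('side',S),('top',T)):print(n,proj(p,[c-.103*e,c+.103*e]).round(1))
st=(.655,.0889,np.radians(107.28))
a=wire(S,st,36,o=(260,140),sz=(80,120),s=5);b=wire(T,st,36,o=(215,120),sz=(100,75),s=4)
b=np.pad(b,((0,a.shape[0]-b.shape[0]),(0,0),(0,0)));cv2.imwrite('pics/w2.png',np.hstack([a,b]))
```

```text
clk 22.6 pos [657.1  82.2 141.6] N 10 lin [-0.001 -0.001  0.208] dr [-0.  0.  0.]
side [[323.6 206.8]
 [288.9 155.5]]
top [[297.5 138.2]
 [229.  159.1]]
```

View pics/w2.png

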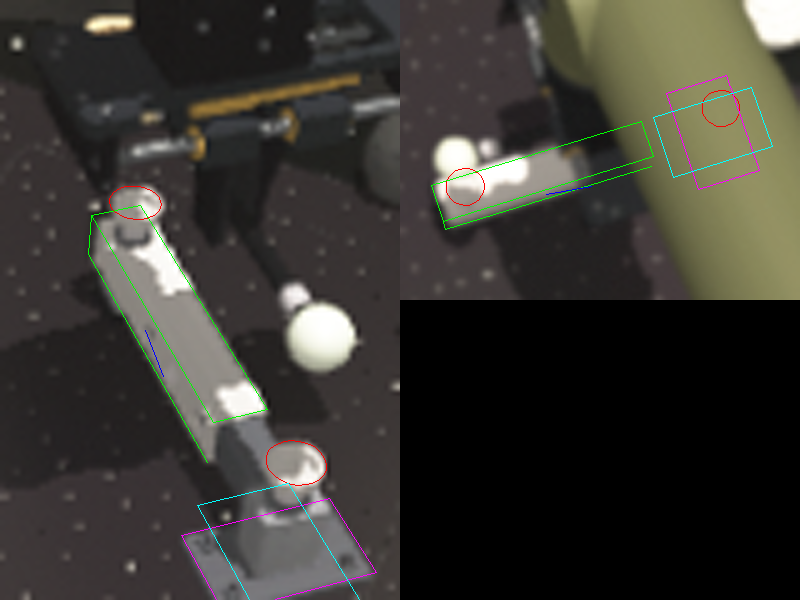

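Run:
```python
from h import *
S,T=pickle.load(open('p2.pkl','rb'))
a=disk(S,(323.9,206.9),6.5)[:2];b=disk(T,(228.5,158.5),5)[:2];print(a,b)
def res(q):
    e=np.array([np.cos(q[3])*np.cos(q[4]),np.sin(q[3])*np.cos(q[4]),np.sin(q[4])]);c=q[:3]
    return np.r_[proj(S,c-.103*e)[0]-a,proj(T,c+.103*e)[0]-b,(q[2]-.16)/.002,(q[4])/.01]
r=least_squares(res,[.657,.082,.16,1.8724,0],x_scale=.01);print('bar',r.x.round(4),np.degrees(r.x[3]),r.fun.round(2))
# cups: darkest/bright rim outline, ellipse via upscaled crop
import cv2
for n,p,c in (('F',S,(319,232)),('S',S,(288,180.3))):
    g=cv2.cvtColor(p['image'],cv2.COLOR_RGB2GRAY).astype(float)
    t=np.linspace(0,2*np.pi,40,endpoint=False)
    def f(q,inv=1):  # maximise inside-outside contrast at rim 14.5mm
        P=lambda rr:proj(p,np.c_[q[0]+rr*np.cos(t),q[1]+rr*np.sin(t),0*t+.076]).astype(np.float32)
        s=lambda rr:cv2.remap(g.astype(np.float32),P(rr)[:,0].copy(),P(rr)[:,1].copy(),1)
        return -np.mean(np.clip(s(.013)-s(.0165),-20,80))
    y0=-.110 if n=='F' else .096
    b0=np.array([.655,.0889])+y0*np.array([-.297,.955])
    G=[(f((b0[0]+i*5e-4,b0[1]+j*5e-4)),i/2,j/2) for i in range(-10,11) for j in range(-10,11)]
    print(n,b0.round(4),sorted(G)[:4])
```

```text
[323.82159444 206.64588223] [229.51090656 160.43376644]
bar [ 6.5530e-01  8.1500e-02  1.6010e-01  1.8946e+00 -2.0000e-04] 108.55476644716664 [ 0.01  0.06 -0.05  0.02  0.04 -0.02]
F [ 0.6877 -0.0161] [(np.float32(-55.110596), -1.0, -2.0), (np.float32(-55.020947), -1.0, -1.5), (np.float32(-54.971386), -0.5, -2.0), (np.float32(-54.770336), -1.5, -1.5)]
S [0.6265 0.1806] [(np.float32(-52.266308), 2.5, -1.5), (np.float32(-52.26079), 2.0, -2.0), (np.float32(-52.217384), 2.0, -1.5), (np.float32(-51.974022), 2.5, -1.0)]
```

step_arm(
  rows=[
    {"linear":[-0.04,0.02,0.3],"dr":[0,0,0.07]},
    {"linear":[0,0,0.45],"dr":[0,0,0]},
    {"linear":[0,0,0.45],"dr":[0,0,0]},
    {"linear":[0,0,0.45],"dr":[0,0,0]},
    {"linear":[0,0,0.45],"dr":[0,0,0]},
    {"linear":[0,0,0.45],"dr":[0,0,0]},
    {"linear":[0,0,0.35],"dr":[0,0,0]},
    {"linear":[0,0,0.25],"dr":[0,0,0]},
    {"linear":[0,0,0.15],"dr":[0,0,0]},
    {"linear":[0,0,0.1],"dr":[0,0,0]},
  ],
)

```text
clock: 23.85
ee_pos: [0.6581, 0.0818, 0.0736]
ee_rot: [[-0.291, 0.957, 0.0], [0.957, 0.291, -0.0], [-0.0, 0.0, -1.0]]
wrist_force: [-0.5, 0.3, -1.1]
grip_width: 0.104
grasp_force: 30.0
```

step_arm(
  rows=[
    {"linear":[0,0,0.04],"dr":[0,0,0]},
    {"linear":[0,0,0.04],"dr":[0,0,0]},
    {"linear":[0,0,0.04],"dr":[0,0,0]},
    {"linear":[0,0,0.04],"dr":[0,0,0]},
    {"linear":[0,0,0.04],"dr":[0,0,0]},
    {"linear":[0,0,0.03],"dr":[0,0,0]},
    {"linear":[0,0,0.03],"dr":[0,0,0]},
    {"linear":[0,0,0],"dr":[0,0,0]},
    {"linear":[0,0,0],"dr":[0,0,0]},
    {"linear":[0,0,0],"dr":[0,0,0]},
  ],
)

```text
clock: 25.1
ee_pos: [0.6581, 0.0818, 0.0696]
ee_rot: [[-0.291, 0.957, 0.0], [0.957, 0.291, -0.0], [-0.001, 0.0, -1.0]]
wrist_force: [-2.7, -1.5, 5.6]
grip_width: 0.105
grasp_force: 30.0
```

step_arm(
  rows=[
    {"linear":[0,-0.04,0],"dr":[0,0,0]},
    {"linear":[0,-0.04,0],"dr":[0,0,0]},
    {"linear":[0,0,0.02],"dr":[0,0,0]},
    {"linear":[0,0,0.02],"dr":[0,0,0]},
    {"linear":[0,0,0],"dr":[0,0,0]},
    {"linear":[0,0,0],"dr":[0,0,0]},
    {"linear":[0,0,0],"dr":[0,0,0]},
    {"linear":[0,0,0],"dr":[0,0,0]},
    {"linear":[0,0,0],"dr":[0,0,0]},
    {"linear":[0,0,0],"dr":[0,0,0]},
  ],
)

```text
clock: 26.35
ee_pos: [0.6577, 0.0818, 0.0693]
ee_rot: [[-0.291, 0.957, 0.003], [0.957, 0.291, 0.0], [-0.0, 0.003, -1.0]]
wrist_force: [-1.1, -0.4, 9.0]
grip_width: 0.102
grasp_force: 30.0
```

```bash
python3 -c "
from cell import ctrl
s=ctrl.state();print(s['ee_pos'],s['wrist_force'],s['ft_torque'])"
```

```text
[0.65767499 0.08180356 0.06927588] [-1.06892971 -0.37878193  9.00537134] [ 0.13509993  0.04676703 -0.0534298 ]
```

step_arm(
  rows=[
    {"linear":[0,0.02,-0.03],"dr":[0,0,0]},
    {"linear":[0,0.02,0],"dr":[0,0,0]},
    {"linear":[0,0,0],"dr":[0,0,0]},
    {"linear":[0,0,0],"dr":[0,0,0]},
    {"linear":[0,0,0],"dr":[0,0,0]},
    {"linear":[0,0,0],"dr":[0,0,0]},
    {"linear":[0,0,0],"dr":[0,0,0]},
    {"linear":[0,0,0],"dr":[0,0,0]},
    {"linear":[0,0,0],"dr":[0,0,0]},
    {"linear":[0,0,0],"dr":[0,0,0]},
  ],
  fingers=40,
)

```text
clock: 27.6
ee_pos: [0.6572, 0.0815, 0.0683]
ee_rot: [[-0.291, 0.957, 0.0], [0.957, 0.291, -0.0], [-0.0, 0.0, -1.0]]
wrist_force: [0.2, -0.4, -0.8]
grip_width: 0.457
grasp_force: 0.0
```

step_arm(
  rows=[
    {"linear":[0,0,-0.2],"dr":[0,0,0]},
    {"linear":[0,0,-0.5],"dr":[0,0,0]},
    {"linear":[0,0,-1],"dr":[0,0,0]},
    {"linear":[0,0,-1],"dr":[0,0,0]},
    {"linear":[0,0,-1],"dr":[0,0,0]},
    {"linear":[0,0,-1],"dr":[0,0,0]},
    {"linear":[-1,-0.5,-0.5],"dr":[0,0,0]},
    {"linear":[-1,-0.5,0],"dr":[0,0,0]},
    {"linear":[-1,-0.5,0],"dr":[0,0,0]},
    {"linear":[-1,-0.5,0],"dr":[0,0,0]},
  ],
)

```text
clock: 28.85
ee_pos: [0.6416, -0.0086, 0.1718]
ee_rot: [[-0.29, 0.957, -0.001], [0.957, 0.29, -0.0], [-0.0, -0.001, -1.0]]
wrist_force: [0.2, -0.1, -1.1]
grip_width: 0.46
grasp_force: 0.0
```

step_arm(
  rows=[
    {"linear":[-1,-0.5,0],"dr":[0,0,0]},
    {"linear":[-1,-0.5,0],"dr":[0,0,0]},
    {"linear":[-1,-0.5,0],"dr":[0,0,0]},
    {"linear":[-1,-0.5,0],"dr":[0,0,0]},
    {"linear":[-1,-0.5,0],"dr":[0,0,0]},
    {"linear":[-1,-0.5,0],"dr":[0,0,0]},
    {"linear":[-1,-0.5,0],"dr":[0,0,0]},
    {"linear":[-1,-0.5,0],"dr":[0,0,0]},
    {"linear":[-1,-0.5,0],"dr":[0,0,0]},
    {"linear":[0,0,0],"dr":[0,0,0]},
  ],
)

```text
clock: 30.1
ee_pos: [0.6077, -0.2083, 0.172]
ee_rot: [[-0.287, 0.958, -0.001], [0.958, 0.287, -0.001], [-0.001, -0.001, -1.0]]
wrist_force: [0.2, 0.1, 0.0]
grip_width: 0.457
grasp_force: 0.0
```

Run:
```python
from h import *;import cv2
from cell import ctrl
S=ctrl.capture('side');T=ctrl.capture('top');pickle.dump((S,T),open('p3.pkl','wb'))
st=(.655,.0889,np.radians(107.28));c=np.array([.657,.082,.086]);e=np.array([np.cos(1.8724),np.sin(1.8724),0])
for n,p in (('side',S),('top',T)):
    q=proj(p,[c-.103*e,c+.103*e]);print(n,q.round(1),[disk(p,u,5.5).round(1).tolist() for u in q])
a=wire(S,st,36,o=(260,150),sz=(80,120),s=5);b=wire(T,st,36,o=(215,120),sz=(100,75),s=4)
b=np.pad(b,((0,a.shape[0]-b.shape[0]),(0,0),(0,0)));cv2.imwrite('pics/w3.png',np.hstack([a,b]))
```

```text
side [[319.2 229.2]
 [286.7 177.2]] [[338.0, 272.3, -99.1], [286.2, 175.7, 4.1]]
top [[295.  145.6]
 [230.6 165.4]] [[294.8, 145.3, 5.0], [230.1, 165.0, 4.7]]
```

View pics/w3.png

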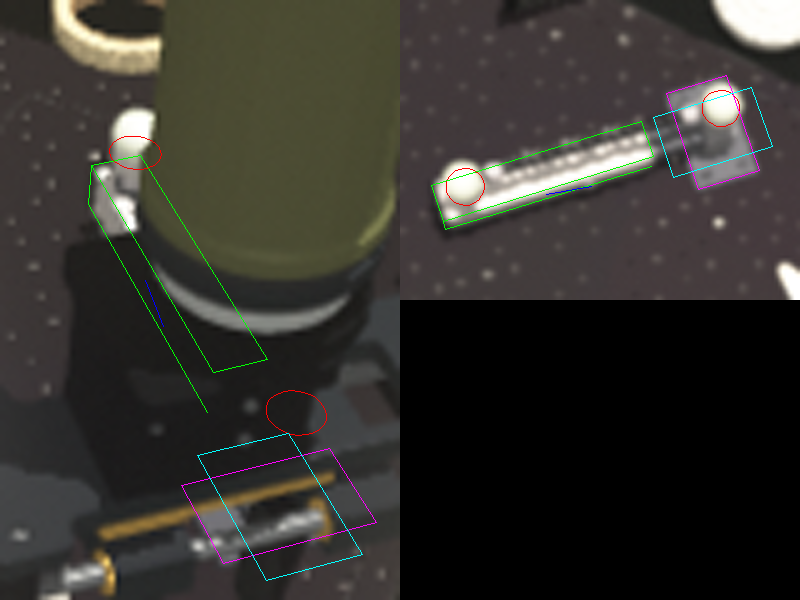

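```bash
python3 -c "
from cell import ctrl
print(ctrl.finish_job())"
```

```text
the job is handed in; nothing more can be done
None
```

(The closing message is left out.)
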